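Set the roller press by clicks and lay the block on its bed

TASK

Get the roller press ready for the red lino block. Its pressure knob has no marks, so gently wind it back anticlockwise (seen from above) to its end stop without forcing it, then set it exactly four clicks clockwise from the stop. Also lay the red block flat on the press bed, lino side up, snug against both brass lay bars in their corner, and leave the other things on the table where they are.

Things in the scene. Friction and masses are not known exactly. Their poses are not given: they have to be found in the camera images.
- press: Bench roller press fixed to the table, turned up to 0.15 rad. Origin: centre of its foot at table height; x along the roller, y along the bed, z up. Aluminium bed 200 (x) by 460 mm (y), top at z = 48 mm. Green cheeks and head beam stand across the middle (y within 45 mm, x within 125 mm), 195 mm high. A hand capstan is on the +x side (to x = 165 mm).
- knob_mount (a point): Point on the fixed vertical axis of the pressure knob, at its underside, 205 mm up, straight above the press's origin and the roller's middle; it does not turn with the knob. The knob is round, black, unmarked, 54 mm across, from 206 to 234 mm up; 15 equal ribs make it look the same after every click. Fingers can slip on it, so wrist angle is not knob angle. Clockwise lowers the roller.
- housing_top (a point): Top of the dark selector housing (86 x 88 mm) under the knob, on the same axis, 197 mm up. Nine notches about 24 deg (0.42 rad) apart: 0 at the anticlockwise stop, 8 at the other; it starts in any of 1 to 8. About 0.1 N m takes the knob out of a notch; this fades to nothing half-way, then it pulls on into the next notch as strongly. Let go, it settles in the nearer notch.
- roller_axis (a point): Middle of the axis of the upper steel roller, 60 mm in diameter, about 106 mm above the table. Every click clockwise lowers it by 0.05 mm, far finer than its measured position shows.
- roller_home (a point): Fixed point of the press, 106 mm above the table: the middle of the roller's axis with the selector in notch 0; at four clicks the axis is 0.2 mm below it. An end stop begins 0.03 rad past its notch and is springy (1.6 N m per rad, over the notch's own pull): 0.15 to 0.2 N m is ample to feel it, 0.28 N m (0.2 rad past the notch) strains it and counts as forcing (roller carried 0.024 mm past its end notch).
- lay_corner (a point): Inner corner of the two brass lay bars, on the bed's top face (48 mm up), axes as the press; at x = +70, y = +140 mm of it. The cross bar runs 180 mm from it to -x, the side bar 82 mm to +y; both 8 mm wide, 6 mm high. The block goes on the -x, +y side, 90 mm edge along the cross bar (x), 60 mm edge along the side bar: its centre is then (-45, +30) mm from here.
- block_red: Printing block: plywood mount with a red lino face on top, 90 mm (its x) by 60 mm (its y) by 24 mm high, about 0.1 kg. Origin: centre of its underside. Lies on the table to the left or right of the press. Either way round (half turn) will do.
- block_blue: The same kind of block with a blue lino face, not wanted now; it lies on the other side of the press. Leave it.
- bottle_yellow: Yellow squeeze bottle, 57 mm diameter, 190 mm high, standing at one end of the press; origin: centre of its underside. Leave it.
- bottle_green: Green squeeze bottle, as the yellow one. Leave it.
- bottle_pink: Pink squeeze bottle, as the yellow one. Leave it.
- ink_tin: Flat metal ink tin, 72 mm diameter, 40 mm high; origin: centre of its underside. Leave it.
- mug: White mug, 82 mm diameter, 92 mm high, handle at its +y; origin: centre of its underside. Leave it.
- brayer: Ink roller lying on the table: black 32 mm roller 100 mm long along its y at its origin, wooden handle to its -x, 180 mm over all, up to 32 mm high. Leave it.
Things that resemble listed ones, but are neither listed nor needed, are in the scene too. What is shaped like the block_red but white is not meant.

How it is judged:
By the outcome, as a careful person would: the job done as asked, in the order asked, and still so for the second after the job is handed in, with the robot touching nothing.
It also fails if it takes over 72 s, if anything falls off the work surface, if the arm or the gripper's body presses on something with over 40 N, if the wrist force passes 120 N, or if a joint passes its speed limit or range.

ROBOT

A 7-joint arm with a two-finger parallel gripper is mounted at the origin on the work surface. World frame = base frame: x ahead of the robot, y to its left, z up, the work surface at z = 0. Lengths are in m, angles in rad, forces in N, time in s.
With the tool pointing down it reaches from about 0.35 to 0.9 m from the base axis. Payload 7.2 kg.
Tool frame: the origin (TCP) lies where the fingers leave the gripper's body, on its centre line; the fingertips stand 80 mm ahead of it and the grasp point (between the pads) lies 61 mm ahead of it; z points along the fingers, y is the line along which they close (so a half turn about z gives the same grasp; the last joint's range is limited). The gripper opens to 88 mm and grips with 3 to 60 N. Pads are 20 mm wide; open, the fingers measure 115 mm over their backs; the gripper's body (75 mm by 178 mm) begins 61 mm behind the grasp point.
Start: joints at [1.202, 0.411, -0.013, 1.596, 0.006, 1.134, -0.082], TCP at [0.185, -0.597, 0.303] pointing down, gripper open.
Joint ranges: [-2.95, 2.95], [-0.29, 1.99], [-1.47, 1.44], [0.14, 2.54], [-1.03, 4.17], [0.13, 1.85], [-2.86, 2.86]. Speed limits (rad/s): [2.39, 2.39, 3.01, 3.01, 3.14, 3.14, 3.14].

INTERFACE

Orientations are given as a unit quaternion [w, x, y, z].
In Python, from bench import ctrl gives the robot as it stands. The module is installed in compiled form; this text tells all that it offers.
- The arm moves only by the tool step_arm, never from a script. Its argument "deltas" is a list of rows, each a list of 6 numbers: the shift along the tool's x, y, z in units of 1000 mm (1.0 is 1000 mm), then the turn, a rotation vector about the tool's x, y, z in units of 90 degrees (1.0 is 90 degrees). A call has 1 to 20 rows; each row shifts and turns the commanded pose from where the row before left it, along the tool's axes as they then stand; what a row does not reach is not made up. A row lasts 1/12 s, in which the tool goes at most 41.7 mm and 7.16 degrees, less where a joint would pass 70% of its speed; a pose out of reach is approached as far as the arm can. A call with a number of a shift or a turn outside -1 to 1 is refused whole. A call with a gripper value outside its range is refused whole. "fingers" is the opening, from -1 (shut) to 1 (fully open), set as the call begins (left out, the last holds). The fingers move at their own pace and stop on an object; "newtons" is the grip in N (left out, the last holds). Time passes only in rows, so rows that do not move let the fingers close. It gives the time, the measured TCP pose, the force, the opening and the grip force at its end, in the units of the state.
- ctrl.observe(): the state, without advancing time (a new reading comes with each control period).
- ctrl.read_camera(name): name is "scene" or "side" or "wrist"; returns a dict with "image" (384x512x3 uint8, red, green, blue), "intrinsics" (3x3 intrinsics, pixels), "extrinsics" (4x4, takes a point from camera to world coordinates). Camera axes: x right, y up, looking along -z (the intrinsics and any distortion apply to the point x, -y, -z); pixel columns grow to the right and rows downward; lengths in m; the calibration is good to about 2 mm. A picture is of the moment at which its call begins. There is no depth.
- ctrl.close_job(): hands the job in; it is judged then, once.
The state is a dict: "time_s": time; "joint_pos": joint angles; "qd": joint speeds; "effort": joint torques, N m; "eef_pos": TCP position; "tcp_rot": TCP orientation; "force": force on the tool from outside, world axes, zero at the start; "ft_torque": the same for the moment, N m; "width": finger opening in m; "gripper_force": force on a finger pad.
Only numpy, scipy, OpenCV 4.12 (cv2) and the standard library are available. Lean on these libraries where they do the work, as an engineer would, in place of code of your own. Each camera call takes 0.05 s, during which the arm holds its last target. There are 200 camera calls.

## Working session

There is one attempt and no reset: what is moved stays moved. The work goes in short steps, Python scripts to look and compute and a tool call to move; the robot and the scene stay as the last step left them, time stands still between calls to the robot, and variables do not carry over. Pictures are saved under pics/ and viewed, at most 10 in all, crops included, and the job is handed in when it is done.

Besides the shell and the picture viewer there is one more tool, called after "Call:" in YAML: its name, and indented under it one key for each argument. step_arm: Moves the arm, as the interface text tells. Shifts and turns lie within -1 to 1; 1 stands for 1000 mm of shift or 90 degrees of turn. Its arguments: {"type":"object","properties":{"deltas":{"type":"array"},"fingers":{"type":"number"},"newtons":{"type":"number"}},"required":["deltas"]}

```bash
mkdir -p pics; cat > h.py <<'E'
import numpy as np, cv2
from bench import ctrl
from scipy.spatial.transform import Rotation as R
def cam(n):
    d=ctrl.read_camera(n); return d
def save(n,img): cv2.imwrite('pics/'+n+'.png',img[:,:,::-1])
def ray(d,u,v):
    K=np.array(d['intrinsics']);E=np.array(d['extrinsics'])
    p=np.linalg.inv(K)@[u,v,1]; return E[:3,3],E[:3,:3]@np.array([p[0],-p[1],-p[2]])
def plane(d,u,v,z):
    o,r=ray(d,u,v); return o+r*(z-o[2])/r[2]
def proj(d,P):
    E=np.array(d['extrinsics']);q=E[:3,:3].T@(np.array(P)-E[:3,3]);q=np.array(d['intrinsics'])@[q[0],-q[1],-q[2]];return q[:2]/q[2]
def tri(d1,a,d2,b):
    o1,r1=ray(d1,*a);o2,r2=ray(d2,*b)
    s=np.linalg.lstsq(np.c_[r1,-r2],o2-o1,rcond=None)[0]
    p,q=o1+s[0]*r1,o2+s[1]*r2; return (p+q)/2,np.linalg.norm(p-q)
def st():
    s=ctrl.observe()
    q=s['tcp_rot'];M=R.from_quat([q[1],q[2],q[3],q[0]])
    return s,np.array(s['eef_pos']),M
E
python3 - <<'E'
from h import *
a=cam('scene');b=cam('side');c=cam('wrist')
for n,d in zip(['sc','si','wr'],[a,b,c]): print(n,np.round(d['intrinsics'],1).tolist(),np.round(d['extrinsics'],3).tolist(),[k for k in d])
save('scene0',a['image']); save('side0',b['image'])
print(ctrl.observe())
E
```

```text
sc [[436.5, 0.0, 257.5], [0.0, 436.5, 200.9], [0.0, 0.0, 1.0]] [[-0.873, -0.37, 0.319, 1.03], [0.488, -0.67, 0.559, 0.924], [0.007, 0.643, 0.766, 1.401], [0.0, 0.0, 0.0, 1.0]] ['image', 'intrinsics', 'extrinsics']
si [[493.6, 0.0, 248.6], [0.0, 493.6, 190.3], [0.0, 0.0, 1.0]] [[0.958, 0.185, -0.22, 0.137], [-0.287, 0.616, -0.734, -1.259], [-0.0, 0.766, 0.643, 1.22], [0.0, 0.0, 0.0, 1.0]] ['image', 'intrinsics', 'extrinsics']
wr [[316.3, 0.0, 251.8], [0.0, 316.3, 193.5], [0.0, 0.0, 1.0]] [[0.296, 0.915, 0.273, 0.26], [-0.955, 0.284, 0.083, -0.574], [-0.001, -0.286, 0.958, 0.384], [0.0, 0.0, 0.0, 1.0]] ['image', 'intrinsics', 'extrinsics']
{'time_s': 0.15, 'joint_pos': array([ 1.20180557,  0.41172488, -0.01270231,  1.59681741,  0.00561724,
        1.13428891, -0.08216708]), 'qd': array([-0.00013263, -0.00108377, -0.00052818, -0.00199282,  0.00164099,
        0.00064444,  0.00095238]), 'effort': array([ 2.25049953e-03, -5.88335717e+01,  6.42830282e-01, -2.91291475e+01,
       -5.37071668e-02,  1.57945737e-02,  7.41268559e-05]), 'eef_pos': array([ 0.18505735, -0.5966878 ,  0.3020109 ]), 'tcp_rot': array([-5.84752431e-04,  9.88707631e-01,  1.49856129e-01, -1.40792453e-04]), 'force': array([-0.33359789,  0.45389147,  0.11556996]), 'ft_torque': array([-0.03743364, -0.00663014,  0.03065929]), 'gripper_force': 0.0, 'width': 0.08770617188060167}
```

View pics/scene0.png

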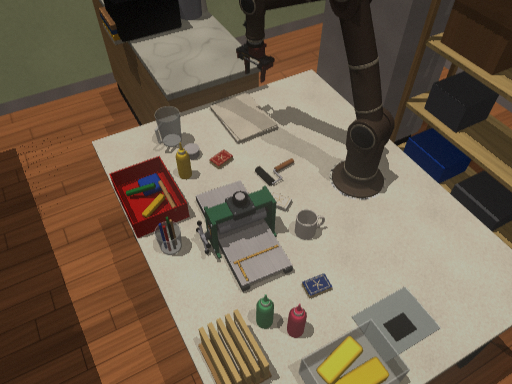

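View pics/side0.png

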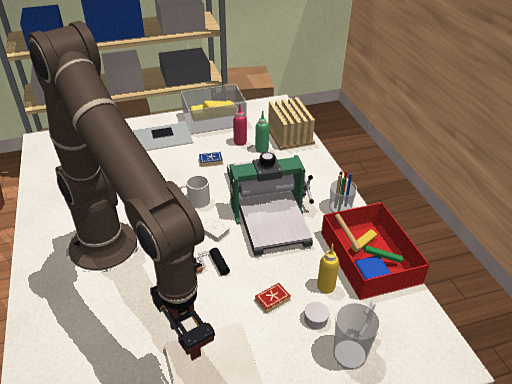

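Scene view: the red block is at (222,158), the press knob at (239,197) and the brass corner near (239,263). The blue block is at (317,285) and a white block at (286,204). In the side view the red block is at (273,296) and the knob at (267,158).
Candidates for the red block, by scene pixel: red block (222,158), red tray (150,195), white block (286,204), blue block (317,285). I choose (222,158): red lino, to one side of the press.

```bash
python3 - <<'E'
from h import *
a=cam('scene');b=cam('side')
def red(d,box):
    x0,y0,x1,y1=box
    im=d['image'][y0:y1,x0:x1].astype(int)
    m=((im[:,:,0]>110)&(im[:,:,0]>im[:,:,1]*2.0)).astype(np.uint8)
    m=cv2.morphologyEx(m,cv2.MORPH_CLOSE,np.ones((7,7)))
    c=max(cv2.findContours(m,0,2)[0],key=cv2.contourArea)
    r=cv2.approxPolyDP(c,4,True)[:,0]+[x0,y0]
    mo=cv2.moments(c); return np.array([mo['m10']/mo['m00']+x0,mo['m01']/mo['m00']+y0]),r,c[:,0]+[x0,y0]
ca,ra,cca=red(a,(200,140,240,175)); cb,rb,ccb=red(b,(245,275,300,320))
print('block',ca,cb,tri(a,ca,b,cb)); print(ra.tolist(),rb.tolist())
for d,c in ((a,cca),(b,ccb)):
    w=np.array([plane(d,u,v,.024)[:2] for u,v in c],np.float32); r=cv2.minAreaRect(w*1000); print(r)
def blk(d,box):
    x0,y0,x1,y1=box
    im=d['image'][y0:y1,x0:x1].max(2); m=(im<60).astype(np.uint8)
    c=max(cv2.findContours(m,0,2)[0],key=cv2.contourArea)+[x0,y0]; return cv2.boundingRect(c),cv2.minEnclosingCircle(c)
print(blk(a,(222,180,258,215)),blk(b,(250,145,285,178)))
print('knob',tri(a,(239,197),b,(267,158)))
k=lambda im,x0,y0,x1,y1,f:cv2.resize(im[y0:y1,x0:x1],None,fx=f,fy=f,interpolation=cv2.INTER_CUBIC)
A=k(a['image'],190,140,310,290,4);B=k(b['image'],200,140,320,290,4)[:600,:320]
save('crop1',np.hstack([A,B]))
E
```

```text
block [220.21279762 157.81696429] [272.27946916 295.78064012] (array([ 0.47602122, -0.38497087,  0.02041218]), np.float64(0.0055531441878679064))
[[231, 155], [223, 151], [210, 159], [218, 165]] [[278, 283], [255, 296], [266, 308], [289, 295]]
((476.4442443847656, -384.6939697265625), (84.0983657836914, 53.307579040527344), 17.508695602416992)
((473.11090087890625, -385.8419189453125), (88.3607177734375, 59.10796356201172), 17.698366165161133)
((225, 192, 33, 23), ((241.0, 205.0), 16.763153076171875)) ((257, 154, 19, 16), ((265.5, 160.5), 10.12432861328125))
knob (array([0.58743796, 0.01957495, 0.22621551]), np.float64(0.004445148282118728))
```

View pics/crop1.png

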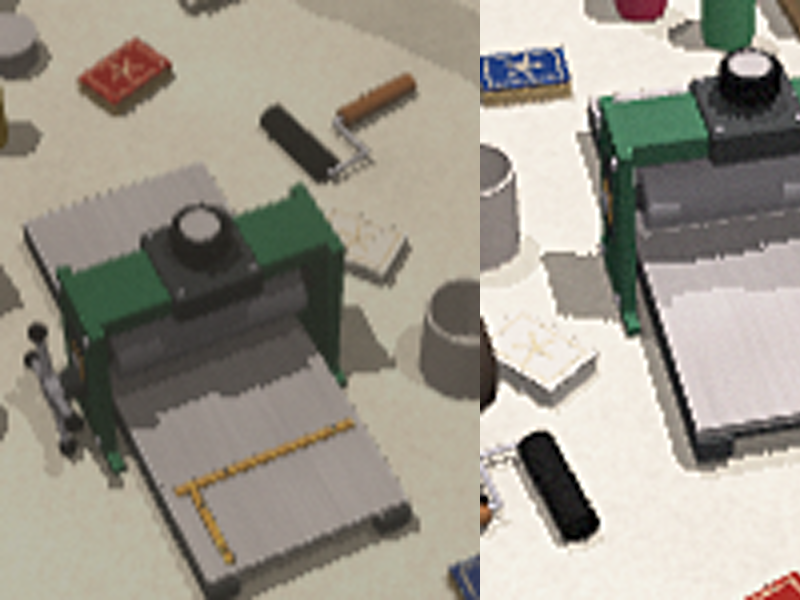

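The crop confirms the choice: a red lino face on a plywood mount. The white block lies by the press's left cheek, with the brass L corner at crop (195,490). I'll move above the knob now.

Call:
step_arm:
  deltas:
    - [0.028,-0.023,-0.005,0,0,0]
    - [0.028,-0.023,-0.005,0,0,0]
    - [0.028,-0.023,-0.005,0,0,0]
    - [0.028,-0.023,-0.005,0,0,0]
    - [0.028,-0.023,-0.005,0,0,0]
    - [0.028,-0.023,-0.005,0,0,0]
    - [0.028,-0.023,-0.005,0,0,0]
    - [0.028,-0.023,-0.005,0,0,0]
    - [0.028,-0.023,-0.005,0,0,0]
    - [0.028,-0.023,-0.005,0,0,0]
    - [0.028,-0.023,-0.005,0,0,0]
    - [0.028,-0.023,-0.005,0,0,0]
    - [0.028,-0.023,-0.005,0,0,0]
    - [0.028,-0.023,-0.005,0,0,0]
    - [0.028,-0.023,-0.005,0,0,0]
    - [0.028,-0.023,-0.005,0,0,0]
    - [0.028,-0.023,-0.005,0,0,0]
    - [0.028,-0.023,-0.005,0,0,0]
    - [0.028,-0.023,-0.005,0,0,0]
    - [0.028,-0.023,-0.005,0,0,0]
  fingers: 1

```text
time_s: 1.92
eef_pos: [0.5844, 0.0098, 0.4029]
tcp_rot: [0.0, 0.989, 0.15, 0.0]
force: [-0.1, -0.1, 0.4]
width: 0.0878
gripper_force: 0.0
```

```bash
python3 - <<'E'
from h import *
import pickle
s,p,M=st(); print(p,np.round(s['joint_pos'],3),np.round(M.as_matrix(),3).tolist(),s['ft_torque'],s['force'],s['time_s'])
c=cam('wrist'); save('w1',c['image']); pickle.dump(c,open('w1.pkl','wb'))
E
```

```text
[0.5843568  0.00976518 0.40291801] [ 0.244  0.312 -0.451  1.53   0.138  1.331 -1.491] [[0.955, 0.296, 0.0], [0.296, -0.955, -0.0], [0.0, 0.0, -1.0]] [-0.03306094 -0.03618451  0.01935525] [-0.09520657 -0.11810092  0.37256204] 1.9167
```

View pics/w1.png

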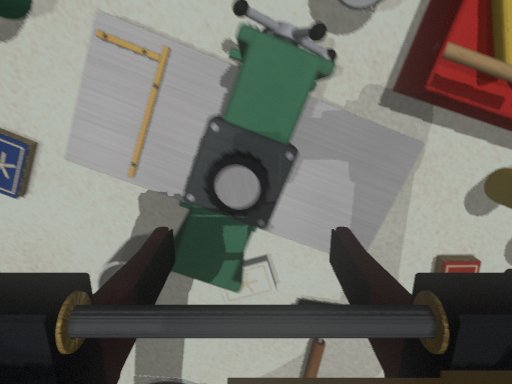

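The wrist view shows the knob cap at (238,187) and the brass corner at (165,49). The cross bar runs to (132,175) and the side bar to (98,34). I'll measure both and use a second wrist view for heights.

```bash
cat >> h.py <<'E'
def capc(d,guess,r=45):
    u,v=map(int,guess); im=d['image'][v-r:v+r,u-r:u+r].astype(int)
    m=((im.min(2)>95)&(im.max(2)-im.min(2)<25)).astype(np.uint8)
    n,l,s,c=cv2.connectedComponentsWithStats(m)
    k=l[r,r]; return (c[k]+[u-r,v-r] if k else None), s[k]
def brass(d):
    im=d['image'].astype(int); h=cv2.cvtColor(d['image'],cv2.COLOR_RGB2HSV)
    m=((h[:,:,0]>14)&(h[:,:,0]<28)&(h[:,:,1]>120)&(h[:,:,2]>90)).astype(np.uint8)
    return m
E
python3 - <<'E'
from h import *
import pickle
c=pickle.load(open('w1.pkl','rb'))
u,s=capc(c,(238,187)); print(u,s,plane(c,*u,.234), 'size', s[2]/316.3*(c['extrinsics'][2][3]-.234))
m=brass(c)[:200,60:200]; n,l,ss,cc=cv2.connectedComponentsWithStats(m); print(ss[1:])
k=1+np.argmax(ss[1:,4]); y,x=np.nonzero(l==k); 
W=np.array([plane(c,a+60,b,.054)[:2] for a,b in zip(x,y)])
# split using PCA-ish: corner guess
C=plane(c,165,49,.054)[:2];A=plane(c,132,175,.054)[:2];B=plane(c,98,34,.054)[:2]
print(C,A,B,'lens',np.linalg.norm(A-C),np.linalg.norm(B-C))
ex=(C-A)/np.linalg.norm(C-A); print('yaw',np.degrees(np.arctan2(ex[1],ex[0])))
for it in range(3):
    ey=np.array([-ex[1],ex[0]]); q=(W-C)@np.c_[ex,ey]
    cr=q[(q[:,0]<-.02)&(abs(q[:,1])<.012)]; sd=q[(q[:,1]>.02)&(abs(q[:,0])<.012)]
    f=np.polyfit(cr[:,0],cr[:,1],1); g=np.polyfit(sd[:,1],sd[:,0],1)
    # centrelines intersect
    C=C+ex*g[1]+ey*f[1]; a=np.arctan(f[0]); ex=np.cos(a)*ex+np.sin(a)*ey
ey=np.array([-ex[1],ex[0]]); print('yaw',np.degrees(np.arctan2(ex[1],ex[0])),'perp err',np.degrees(g[0]+f[0]))
print('widths',np.ptp(cr[:,1]),np.ptp(sd[:,0]), 'centreline corner',C,'inner',C-ex*.004+ey*.004)
O=C-ex*.004+ey*.004-(.07*ex+.14*ey); print('press origin',O)
E
```

```text
[236.90190736 186.67643052] [  22   24   45   43 1468] [0.58991329 0.02407662 0.234     ] size 0.03566371106516677
[[ 37  31   7   8  29]
 [ 46  34  37  20 189]
 [ 86  47  22  38 222]
 [ 74  88  23  75 247]
 [ 70 167   5  10  28]]
[0.68478977 0.15417004] [0.51304025 0.16259725] [0.67701033 0.23698294] lens 0.17195615404347162 0.08317749695245873
yaw -2.809072001217219Traceback (most recent call last):
  File "<stdin>", line 15, in <module>
    raise TypeError("expected non-empty vector for x")
TypeError: expected non-empty vector for x
```

Call:
step_arm:
  deltas:
    - [0.0045,-0.006,0.02,0,0,0]
    - [0.005,-0.006,0.02,0,0,0]
    - [0,0,0.02,0,0,0]
    - [0,0,0.013,0,0,0]
    - [0,0,0,0,0,0]

```text
time_s: 2.38
eef_pos: [0.5879, 0.0223, 0.3265]
tcp_rot: [-0.0, 0.989, 0.15, -0.003]
force: [-0.5, 0.1, -0.6]
width: 0.0879
gripper_force: 0.0
```

```bash
python3 - <<'E'
from h import *
import pickle
c=pickle.load(open('w1.pkl','rb'))
s,p,M=st(); print(p,s['ft_torque'],s['force'])
d=cam('wrist'); save('w2',d['image']); pickle.dump(d,open('w2.pkl','wb'))
g=proj(d,(.5899,.0241,.234)); u2,s2=capc(d,g); u1,_=capc(c,(238,187)); print(g,u2,s2,'tri',tri(c,u1,d,u2),plane(d,*u2,.234))
m=brass(c)[:200,60:200]; y,x=np.nonzero(m)
W=np.array([plane(c,a+60,b,.054)[:2] for a,b in zip(x,y)])
C=plane(c,165,49,.054)[:2];A=plane(c,132,175,.054)[:2]
ex=(C-A)/np.linalg.norm(C-A)
for it in range(4):
    ey=np.array([-ex[1],ex[0]]); q=(W-C)@np.c_[ex,ey]
    cr=q[(q[:,0]<-.02)&(abs(q[:,1])<.012)]; sd=q[(q[:,1]>.02)&(abs(q[:,0])<.015)]
    f=np.polyfit(cr[:,0],cr[:,1],1); gg=np.polyfit(sd[:,1],sd[:,0],1)
    C=C+ex*gg[1]+ey*f[1]; a=np.arctan(f[0]); ex=np.cos(a)*ex+np.sin(a)*ey
ey=np.array([-ex[1],ex[0]]); print('yaw',np.degrees(np.arctan2(ex[1],ex[0])),'perp err',np.degrees(gg[0]+f[0]),np.ptp(cr,0),np.ptp(sd,0))
I=C-ex*.004+ey*.004; print('inner',I,'origin',I-.07*ex-.14*ey)
for uv in ((98,10),(65,157),(424,143)): print(plane(c,*uv,.048))
E
```

```text
[0.58794822 0.02228787 0.32647408] [-0.00965335  0.02671182 -0.05414931] [-0.53546131  0.12313664 -0.60454221]Traceback (most recent call last):
  File "<stdin>", line 6, in <module>
  File "h.py", line 15, in tri
    o1,r1=ray(d1,*a);o2,r2=ray(d2,*b)
                           ~~~^^^^^^^
TypeError: Value after * must be an iterable, not NoneType
```

View pics/w2.png

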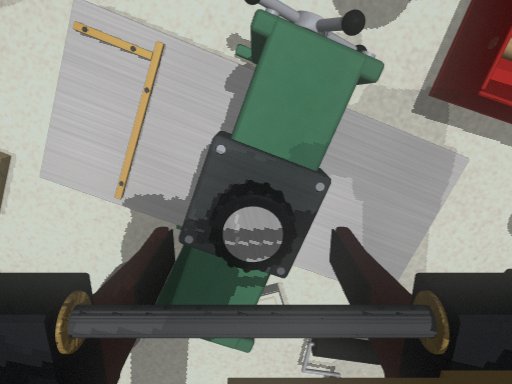

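The second view shows the cap at about (253,234) with a shadow across it. The brass corner is at (158,45) and the cross bar end at (120,196).

```bash
cat >> h.py <<'E'
def lay(c,C,A,z=.054):
    m=brass(c)[:260,20:220]; y,x=np.nonzero(m)
    W=np.array([plane(c,a+20,b,z)[:2] for a,b in zip(x,y)])
    C=plane(c,*C,z)[:2];A=plane(c,*A,z)[:2]
    ex=(C-A)/np.linalg.norm(C-A)
    for it in range(5):
        ey=np.array([-ex[1],ex[0]]); q=(W-C)@np.c_[ex,ey]
        cr=q[(q[:,0]<-.02)&(abs(q[:,1])<.012)]; sd=q[(q[:,1]>.02)&(abs(q[:,0])<.015)]
        f=np.polyfit(cr[:,0],cr[:,1],1); gg=np.polyfit(sd[:,1],sd[:,0],1)
        C=C+ex*gg[1]+ey*f[1]; a=np.arctan(f[0]); ex=np.cos(a)*ex+np.sin(a)*ey
    ey=np.array([-ex[1],ex[0]]); I=C-ex*.004+ey*.004
    print('yaw',np.degrees(np.arctan2(ex[1],ex[0])),'perp',np.degrees(gg[0]+f[0]),np.ptp(cr,0),np.ptp(sd,0),'inner',I,'origin',I-.07*ex-.14*ey)
    return C
E
python3 - <<'E'
from h import *
import pickle
c=pickle.load(open('w1.pkl','rb'));d=pickle.load(open('w2.pkl','rb'))
u1,_=capc(c,(238,187))
im=d['image'][190:280,205:300].astype(int)
m=((im.min(2)>62)).astype(np.uint8); m=cv2.morphologyEx(m,cv2.MORPH_CLOSE,np.ones((5,5)))
n,l,s,cc=cv2.connectedComponentsWithStats(m); k=l[35,48]; print(s[k],cc[k]+[205,190])
u2=np.array([205+s[k][0]+s[k][2]/2-.5,190+s[k][1]+s[k][3]/2-.5])
for u in (u2,(253.5,234)): print(u,'tri',tri(c,u1,d,u),plane(d,*u,.234))
C1=lay(c,(162,49),(132,175));C2=lay(d,(156,50),(120,196))
print('corner tri',tri(c,proj(c,[*C1,.054]),d,proj(d,[*C2,.054])))
E
```

```text
[  18   16   60   56 2667] [252.47319085 233.61792276]
[252.5 233.5] tri (array([0.59307631, 0.0239271 , 0.24414983]), np.float64(0.0012134773581937814)) [0.58910472 0.02207959 0.234     ]
(253.5, 234) tri (array([0.59396928, 0.02384496, 0.24686801]), np.float64(0.001658560144263567)) [0.58897178 0.02141262 0.234     ]
yaw -3.666125750735895 perp 0.06843992267785998 [0.14176774 0.00449375] [0.00595864 0.06386174] inner [0.6687325  0.15826245] origin [0.58992382 0.0230249 ]
yaw -3.708169058052543 perp 0.04526118838321246 [0.14212331 0.00674792] [0.00725809 0.06521652] inner [0.66766844 0.15670701] origin [0.58876055 0.02152733]
corner tri (array([0.67317548, 0.16684591, 0.00743627]), np.float64(0.0015193041008364119))
```

Call:
step_arm:
  deltas:
    - [0.001,0.0006,0.014,0,0,0]
    - [0,0,0.014,0,0,0]
    - [0,0,0.0125,0,0,0]
    - [0,0,0,0,0,0]
    - [0,0,0,0,0,0]

```text
time_s: 2.85
eef_pos: [0.5904, 0.0222, 0.2894]
tcp_rot: [-0.0, 0.989, 0.15, -0.0]
force: [0.3, 0.2, 0.7]
width: 0.0881
gripper_force: 0.0
```

```bash
cat >> h.py <<'E'
def ft(n=4):
    L=[]
    for i in range(n):
        s=ctrl.observe(); L.append(np.r_[s['force'],s['ft_torque']]); ctrl.read_camera('wrist')
    s,p,M=st(); L=np.array(L)
    print('t',round(s['time_s'],2),'p',np.round(p,4),'yaw',round(np.degrees(np.arctan2(M.as_matrix()[1,0],M.as_matrix()[0,0])),2),'w',round(s['width'],4),round(s['gripper_force'],1),'q7',round(s['joint_pos'][6],3),'F',np.round(L.mean(0),3),'Tz',np.round(L[:,5],3))
E
python3 -c "
from h import *
ft()"
```

```text
t 3.05 p [0.5908 0.0224 0.2902] yaw 17.24 w 0.0877 0.0 q7 -1.555 F [ 0.105 -0.036  0.548  0.013 -0.006 -0.012] Tz [ 0.027  0.009 -0.035 -0.047]
```

Call:
step_arm:
  deltas:
    - [0,0,0,0,0,0]
    - [0,0,0,0,0,0]
    - [0,0,0,0,0,0]
    - [0,0,0,0,0,0]
    - [0,0,0,0,0,0]
    - [0,0,0,0,0,0]
    - [0,0,0,0,0,0]
    - [0,0,0,0,0,0]
  fingers: -1
  newtons: 15

```text
time_s: 3.72
eef_pos: [0.5903, 0.0227, 0.2892]
tcp_rot: [-0.0, 0.989, 0.15, -0.0]
force: [-0.9, 1.5, 1.4]
width: 0.0537
gripper_force: 15.0
```

```bash
python3 -c "
from h import *
ft()"
```

```text
t 3.92 p [0.5903 0.0227 0.2892] yaw 17.25 w 0.0538 15.0 q7 -1.555 F [-1.163  1.342  1.338  0.273  0.224 -0.004] Tz [-0.015  0.02  -0.008 -0.013]
```

Call:
step_arm:
  deltas:
    - [0,0,0,0,0,-0.026]
    - [0,0,0,0,0,-0.026]
    - [0,0,0,0,0,-0.026]
    - [0,0,0,0,0,0]
    - [0,0,0,0,0,0]
    - [0,0,0,0,0,0]

```text
time_s: 4.42
eef_pos: [0.5903, 0.0228, 0.2892]
tcp_rot: [-0.0, 0.978, 0.21, -0.0]
force: [-2.4, 2.6, 1.4]
width: 0.0534
gripper_force: 15.0
```

```bash
python3 -c "
from h import *
ft(5)"
```

```text
t 4.67 p [0.5903 0.0228 0.2892] yaw 24.25 w 0.0537 15.0 q7 -1.443 F [-2.156  4.049  1.741  0.752  0.465 -0.07 ] Tz [-0.044 -0.106 -0.056 -0.072 -0.073]
```

Call:
step_arm:
  deltas:
    - [0,0,0,0,0,-0.0445]
    - [0,0,0,0,0,-0.0445]
    - [0,0,0,0,0,-0.0445]
    - [0,0,0,0,0,-0.0445]
    - [0,0,0,0,0,-0.0445]
    - [0,0,0,0,0,-0.0445]
    - [0,0,0,0,0,0]
    - [0,0,0,0,0,0]

```text
time_s: 5.33
eef_pos: [0.59, 0.0232, 0.2892]
tcp_rot: [-0.001, 0.912, 0.409, -0.0]
force: [-2.6, 4.4, 1.9]
width: 0.0537
gripper_force: 15.0
```

```bash
python3 -c "
from h import *
ft(5)"
```

```text
t 5.58 p [0.59   0.0232 0.2892] yaw 48.32 w 0.054 15.0 q7 -1.058 F [-3.898  5.18   2.974  1.092  0.798 -0.027] Tz [ 0.015 -0.106  0.01  -0.043 -0.009]
```

Call:
step_arm:
  deltas:
    - [0,-0.001,0,0,0,-0.0445]
    - [0,0,0,0,0,-0.0445]
    - [0,0,0,0,0,-0.0445]
    - [0,0,0,0,0,-0.0445]
    - [0,0,0,0,0,-0.0445]
    - [0,0,0,0,0,-0.0445]
    - [0,0,0,0,0,0]
    - [0,0,0,0,0,0]

```text
time_s: 6.25
eef_pos: [0.5894, 0.0236, 0.2892]
tcp_rot: [-0.0, 0.807, 0.59, 0.0]
force: [-3.7, 4.4, 4.0]
width: 0.0538
gripper_force: 15.0
```

```bash
python3 -c "
from h import *
ft(5)"
```

```text
t 6.5 p [0.5894 0.0236 0.2892] yaw 72.33 w 0.0535 15.0 q7 -0.677 F [-3.766  4.775  2.801  1.004  0.638 -0.033] Tz [-0.059  0.058 -0.093 -0.042 -0.029]
```

Call:
step_arm:
  deltas:
    - [-0.0005,-0.0005,0,0,0,-0.0445]
    - [0,0,0,0,0,-0.0445]
    - [0,0,0,0,0,-0.0445]
    - [0,0,0,0,0,-0.0445]
    - [0,0,0,0,0,-0.0445]
    - [0,0,0,0,0,-0.0445]
    - [0,0,0,0,0,0]
    - [0,0,0,0,0,0]

```text
time_s: 7.17
eef_pos: [0.5887, 0.0236, 0.2892]
tcp_rot: [-0.001, 0.667, 0.746, 0.0]
force: [-3.5, 5.8, 3.3]
width: 0.0537
gripper_force: 15.0
```

```bash
python3 -c "
from h import *
ft(5)"
```

```text
t 7.42 p [0.5887 0.0236 0.2892] yaw 96.38 w 0.0537 15.0 q7 -0.298 F [-3.561  5.504  3.067  1.203  0.617 -0.045] Tz [-0.058 -0.087 -0.028 -0.039 -0.013]
```

Call:
step_arm:
  deltas:
    - [0.0012,-0.0004,0,0,0,-0.0445]
    - [0,0,0,0,0,-0.0445]
    - [0,0,0,0,0,-0.0445]
    - [0,0,0,0,0,-0.0445]
    - [0,0,0,0,0,-0.0445]
    - [0,0,0,0,0,-0.0445]
    - [0,0,0,0,0,0]
    - [0,0,0,0,0,0]

```text
time_s: 8.08
eef_pos: [0.5882, 0.0236, 0.2892]
tcp_rot: [-0.0, 0.497, 0.868, -0.0]
force: [-4.1, 2.3, 4.8]
width: 0.0535
gripper_force: 15.0
```

```bash
python3 -c "
from h import *
ft(5)"
```

```text
t 8.33 p [0.5881 0.0236 0.2892] yaw 120.35 w 0.0538 15.0 q7 0.076 F [-4.396  2.186  4.135  0.603  0.732 -0.043] Tz [-0.061 -0.006 -0.042 -0.054 -0.052]
```

Call:
step_arm:
  deltas:
    - [0.0005,-0.001,0,0,0,-0.0445]
    - [0,0,0,0,0,-0.0445]
    - [0,0,0,0,0,-0.0445]
    - [0,0,0,0,0,-0.0445]
    - [0,0,0,0,0,-0.0445]
    - [0,0,0,0,0,-0.0445]
    - [0,0,0,0,0,0]
    - [0,0,0,0,0,0]

```text
time_s: 9.0
eef_pos: [0.5875, 0.0232, 0.2892]
tcp_rot: [0.0, 0.307, 0.952, -0.0]
force: [-2.5, 0.7, 2.9]
width: 0.0539
gripper_force: 15.0
```

```bash
python3 -c "
from h import *
ft(5)"
```

```text
t 9.25 p [0.5875 0.0233 0.2892] yaw 144.32 w 0.0535 15.0 q7 0.448 F [-1.989  0.443  3.375  0.304  0.199 -0.026] Tz [ 0.005 -0.022  0.007 -0.049 -0.072]
```

Call:
step_arm:
  deltas:
    - [0,0,0,0,0,-0.0445]
    - [0,0,0,0,0,-0.0445]
    - [0,0,0,0,0,-0.0445]
    - [0,0,0,0,0,-0.0445]
    - [0,0,0,0,0,-0.0445]
    - [0,0,0,0,0,-0.0445]
    - [0,0,0,0,0,0]
    - [0,0,0,0,0,0]

```text
time_s: 9.92
eef_pos: [0.5873, 0.0228, 0.2892]
tcp_rot: [-0.0, 0.102, 0.995, -0.001]
force: [-3.9, -2.9, 5.5]
width: 0.0539
gripper_force: 15.0
```

```bash
python3 -c "
from h import *
ft(5)"
```

```text
t 10.17 p [0.5873 0.0228 0.2892] yaw 168.32 w 0.0539 15.0 q7 0.818 F [-3.5   -1.81   4.989 -0.129  0.507 -0.171] Tz [-0.175 -0.22  -0.164 -0.13  -0.166]
```

Torque jumped to 0.17 N m against about 0.035 before, so this is the end stop. I'll ease back 7°, let go so the knob settles in notch 0, then re-grip.

Call:
step_arm:
  deltas:
    - [0,0,0,0,0,0.039]
    - [0,0,0,0,0,0.039]
    - [0,0,0,0,0,0]
    - [0,0,0,0,0,0]

```text
time_s: 10.5
eef_pos: [0.5874, 0.023, 0.2892]
tcp_rot: [0.0, 0.161, 0.987, -0.001]
force: [-2.7, -2.5, 4.6]
width: 0.0535
gripper_force: 15.0
```

```bash
python3 -c "
from h import *
ft(4)"
```

```text
t 10.7 p [0.5874 0.023  0.2892] yaw 161.47 w 0.0538 15.0 q7 0.712 F [-3.138 -2.566  5.396 -0.437  0.471 -0.033] Tz [-0.024 -0.01  -0.067 -0.031]
```

Call:
step_arm:
  deltas:
    - [0,0,0,0,0,0]
    - [0,0,0,0,0,0]
    - [0,0,0,0,0,0]
    - [0,0,0,0,0,0]
    - [0,0,0,0,0,0]
    - [0,0,0,0,0,0]
  fingers: 0.3

```text
time_s: 11.2
eef_pos: [0.5874, 0.0239, 0.289]
tcp_rot: [-0.0, 0.161, 0.987, 0.0]
force: [-0.2, 0.6, 0.5]
width: 0.0571
gripper_force: 0.0
```

```bash
python3 -c "
from h import *
ft(3)"
```

```text
t 11.35 p [0.5874 0.0238 0.2891] yaw 161.42 w 0.0569 0.0 q7 0.711 F [-0.101 -0.028  0.459  0.047 -0.15   0.009] Tz [ 0.023  0.019 -0.016]
```

Call:
step_arm:
  deltas:
    - [0,-0.0009,0,0,0,0]
    - [0,0,0,0,0,0]
    - [0,0,0,0,0,0]
    - [0,0,0,0,0,0]
    - [0,0,0,0,0,0]
    - [0,0,0,0,0,0]
  fingers: -1
  newtons: 18

```text
time_s: 11.85
eef_pos: [0.587, 0.0229, 0.2892]
tcp_rot: [-0.0, 0.161, 0.987, -0.0]
force: [-1.2, -0.3, 0.2]
width: 0.0536
gripper_force: 18.0
```

```bash
python3 -c "
from h import *
ft(4)"
```

```text
t 12.05 p [0.587  0.0229 0.2891] yaw 161.41 w 0.0537 18.0 q7 0.712 F [-0.814 -0.16   0.507  0.105 -0.023 -0.008] Tz [ 0.002 -0.031 -0.028  0.027]
```

Call:
step_arm:
  deltas:
    - [0,0,0,0,0,0.0445]
    - [0,0,0,0,0,0.0445]
    - [0,0,0,0,0,0.0445]
    - [0,0,0,0,0,0.0445]
    - [0,0,0,0,0,0.0445]
    - [0,0,0,0,0,0.0445]
    - [0,0,0,0,0,0.0445]
    - [0,0,0,0,0,0.0445]
    - [0,0,0,0,0,0.0445]
    - [0,0,0,0,0,0.0445]
    - [0,0,0,0,0,0.0445]
    - [0,0,0,0,0,0.0445]
    - [0,0,0,0,0,0]
    - [0,0,0,0,0,0]

```text
time_s: 13.22
eef_pos: [0.5878, 0.0238, 0.2892]
tcp_rot: [0.0, 0.549, 0.836, 0.001]
force: [4.4, 3.7, -4.1]
width: 0.0538
gripper_force: 18.0
```

```bash
python3 -c "
from h import *
ft(4)"
```

```text
t 13.42 p [0.5878 0.0238 0.2892] yaw 113.46 w 0.054 18.0 q7 -0.03 F [ 4.165  2.998 -3.726  0.615 -0.971 -0.024] Tz [-0.031 -0.014 -0.03  -0.021]
```

Call:
step_arm:
  deltas:
    - [0.0002,0.001,0,0,0,0.0445]
    - [0,0,0,0,0,0.0445]
    - [0,0,0,0,0,0.0445]
    - [0,0,0,0,0,0.0445]
    - [0,0,0,0,0,0.0445]
    - [0,0,0,0,0,0.0445]
    - [0,0,0,0,0,0.0445]
    - [0,0,0,0,0,0.0445]
    - [0,0,0,0,0,0.0445]
    - [0,0,0,0,0,0.0445]
    - [0,0,0,0,0,0.0445]
    - [0,0,0,0,0,0.0445]
    - [0,0,0,0,0,0]
    - [0,0,0,0,0,0]

```text
time_s: 14.58
eef_pos: [0.5892, 0.0238, 0.2892]
tcp_rot: [0.0, 0.842, 0.54, 0.002]
force: [6.5, 0.5, -4.6]
width: 0.0538
gripper_force: 18.0
```

```bash
python3 -c "
from h import *
ft(5)"
```

```text
t 14.83 p [0.5892 0.0238 0.2892] yaw 65.37 w 0.0537 18.0 q7 -0.788 F [ 6.641  1.271 -4.346  0.324 -1.387 -0.024] Tz [-0.034 -0.042 -0.007 -0.032 -0.005]
```

Call:
step_arm:
  deltas:
    - [0,0,0,0,0,0]
    - [0,0,0,0,0,0]
    - [0,0,0,0,0,0]
    - [0,0,0,0,0,0]
    - [0,0,0,0,0,0]
    - [0,0,0,0,0,0]
  fingers: 0.3

```text
time_s: 15.33
eef_pos: [0.5878, 0.0234, 0.2892]
tcp_rot: [0.0, 0.842, 0.54, -0.0]
force: [0.2, 0.3, 0.2]
width: 0.0571
gripper_force: 0.0
```

```bash
python3 -c "
from h import *
ft(2)"
```

```text
t 15.43 p [0.5879 0.0234 0.2892] yaw 65.3 w 0.0571 0.0 q7 -0.788 F [ 0.317  0.083  0.138 -0.006 -0.024 -0.022] Tz [-0.012 -0.033]
```

Knob set: four clicks, 96° from the settled notch 0, with near-zero torque at the end. I'll rise and go to the red block.

Call:
step_arm:
  deltas:
    - [0,0,0,0,0,0]
    - [0,0,0,0,0,0]
    - [0,0,0,0,0,0]
    - [0,0,-0.014,0,0,0.066]
    - [0,0,-0.014,0,0,0.066]
    - [0,0,-0.014,0,0,0.066]
    - [0,0,-0.014,0,0,0.066]
    - [0,0,-0.014,0,0,0.066]
    - [0,0,-0.014,0,0,0.066]
    - [0,0,-0.014,0,0,0.066]
    - [0,0,-0.014,0,0,0.066]
  fingers: 1

```text
time_s: 16.35
eef_pos: [0.5878, 0.0235, 0.4019]
tcp_rot: [0.0, 0.988, 0.152, 0.0]
force: [1.0, -0.1, -0.1]
width: 0.0879
gripper_force: 0.0
```

Call:
step_arm:
  deltas:
    - [-0.0193,0.0296,0,0,0,0]
    - [-0.0193,0.0296,0,0,0,0]
    - [-0.0193,0.0296,0,0,0,0]
    - [-0.0193,0.0296,0,0,0,0]
    - [-0.0193,0.0296,0,0,0,0]
    - [-0.0193,0.0296,0,0,0,0]
    - [-0.0193,0.0296,0,0,0,0]
    - [-0.0193,0.0296,0,0,0,0]
    - [-0.0193,0.0296,0.01,0,0,0]
    - [-0.0193,0.0296,0.02,0,0,0]
    - [-0.0193,0.0296,0.02,0,0,0]
    - [-0.0193,0.0296,0.02,0,0,0]
    - [0,0,0.02,0,0,0]
    - [0,0,0.01,0,0,0]
    - [0,0,0,0,0,0]

```text
time_s: 17.6
eef_pos: [0.4751, -0.3846, 0.2986]
tcp_rot: [-0.002, 0.988, 0.155, -0.001]
force: [0.4, 1.5, 1.1]
width: 0.0876
gripper_force: 0.0
```

```bash
cat >> h.py <<'E'
def redc(d):
    im=d['image'].astype(int); r,g,b=im[:,:,0],im[:,:,1],im[:,:,2]
    m=((r>90)&(r>g*1.9)&(r>b*1.9)).astype(np.uint8)
    m=cv2.morphologyEx(m,cv2.MORPH_CLOSE,np.ones((9,9)))
    return [c[:,0] for c in cv2.findContours(m,0,1)[0] if cv2.contourArea(c)>300]
def redpose(d,z=.024):
    for c in redc(d):
        w=np.array([plane(d,u,v,z)[:2]*1000 for u,v in c],np.float32); print(len(c),c.mean(0),cv2.minAreaRect(w))
E
python3 - <<'E'
from h import *
import pickle
ft(1)
d=cam('wrist'); pickle.dump(d,open('w3.pkl','wb')); save('w3',d['image']); redpose(d)
E
```

```text
t 17.65 p [ 0.4761 -0.3842  0.3005] yaw 17.86 w 0.0877 0.0 q7 -0.759 F [0.446 1.462 1.136 0.013 0.006 0.032] Tz [0.032]
262 [252.5610687  168.14885496] ((476.28448486328125, -384.6795959472656), (88.44685363769531, 58.41608810424805), 17.795753479003906)
```

View pics/w3.png

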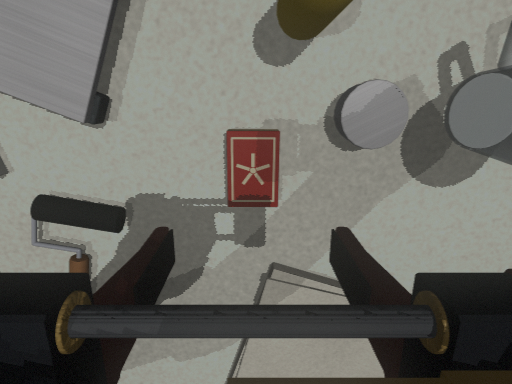

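The wrist view shows the red block centred at (253,168), yaw 17.8°, already aligned under the gripper. Nothing stands in the fingers' way. I'll descend and grasp high, so the fingertips clear the 6 mm bars later.

Call:
step_arm:
  deltas:
    - [0,0.0005,0.026,0,0,0]
    - [0,0,0.026,0,0,0]
    - [0,0,0.026,0,0,0]
    - [0,0,0.026,0,0,0]
    - [0,0,0.026,0,0,0]
    - [0,0,0.026,0,0,0]
    - [0,0,0.026,0,0,0]
    - [0,0,0.02,0,0,0]
    - [0,0,0.008,0,0,0]
    - [0,0,0,0,0,0]
    - [0,0,0,0,0,0]

```text
time_s: 18.62
eef_pos: [0.4772, -0.3858, 0.0925]
tcp_rot: [0.0, 0.988, 0.155, 0.001]
force: [-0.0, 0.2, 1.0]
width: 0.0876
gripper_force: 0.0
```

Call:
step_arm:
  deltas:
    - [0,0,0,0,0,0]
    - [0,0,0,0,0,0]
    - [0,0,0,0,0,0]
    - [0,0,0,0,0,0]
    - [0,0,0,0,0,0]
    - [0,0,0,0,0,0]
  fingers: -1
  newtons: 15

```text
time_s: 19.12
eef_pos: [0.4761, -0.3861, 0.0918]
tcp_rot: [0.0, 0.988, 0.154, 0.0]
force: [-1.4, 1.6, 6.0]
width: 0.0597
gripper_force: 15.0
```

```bash
python3 -c "
from h import *
ft(2)"
```

```text
t 19.22 p [ 0.4761 -0.3861  0.0919] yaw 17.77 w 0.0596 15.0 q7 -0.83 F [-1.572  1.188  6.215  0.192  0.279 -0.008] Tz [-0.012 -0.004]
```

Call:
step_arm:
  deltas:
    - [0,0,-0.0385,0,0,0]
    - [0,0,-0.0385,0,0,0.03]
    - [0,0,-0.0385,0,0,0.03]
    - [0,0,-0.0385,0,0,0.03]
    - [0,0,-0.0385,0,0,0.03]
    - [0,0,-0.0385,0,0,0.03]
    - [0,0,-0.0385,0,0,0.03]
    - [0,0,-0.0385,0,0,0.03]
    - [0,0,0,0,0,0.03]

```text
time_s: 19.97
eef_pos: [0.4775, -0.3868, 0.4078]
tcp_rot: [0.003, 0.999, -0.035, 0.005]
force: [0.6, -0.1, 0.2]
width: 0.0601
gripper_force: 15.0
```

Call:
step_arm:
  deltas:
    - [0.0056,-0.037,0,0,0,0]
    - [0.0056,-0.037,0,0,0,0]
    - [0.0056,-0.037,0,0,0,0]
    - [0.0056,-0.037,0,0,0,0]
    - [0.0056,-0.037,0,0,0,0]
    - [0.0056,-0.037,0,0,0,0]
    - [0.0056,-0.037,0,0,0,0]
    - [0.0056,-0.037,0,0,0,0]
    - [0.0056,-0.037,0,0,0,0]
    - [0.0056,-0.037,0,0,0,0]
    - [0.0056,-0.037,0,0,0,0]
    - [0.0056,-0.037,0,0,0,0]
    - [0.0056,-0.037,0,0,0,0]
    - [0.0056,-0.037,0,0,0,0]
    - [0.0056,-0.037,0,0,0,0]
    - [0.0056,-0.037,0,0,0,0]
    - [0,0,0,0,0,0]

```text
time_s: 21.38
eef_pos: [0.6035, 0.2075, 0.3981]
tcp_rot: [-0.002, 1.0, -0.029, -0.001]
force: [-1.4, -0.3, -0.5]
width: 0.0594
gripper_force: 15.0
```

```bash
python3 - <<'E'
from h import *
import pickle
ft(1)
d=cam('wrist'); pickle.dump(d,open('w4.pkl','wb')); save('w4',d['image'])
a=cam('scene'); print([plane(a,*q,.09)[:2] for q in ((265,312),(297,322))])
im=cv2.cvtColor(a['image'],cv2.COLOR_RGB2HSV)
s,p,M=st(); print('expected lay px',proj(d,(.668,.157,.054)))
E
```

```text
t 21.43 p [0.6038 0.2038 0.3981] yaw -3.42 w 0.06 15.0 q7 -2.179 F [-1.38  -0.272 -0.516  0.072  0.122 -0.046] Tz [-0.046]
[array([0.69218434, 0.38786406]), array([0.62016475, 0.46705425])]
expected lay px [285.15533665 107.92606093]
```

View pics/w4.png

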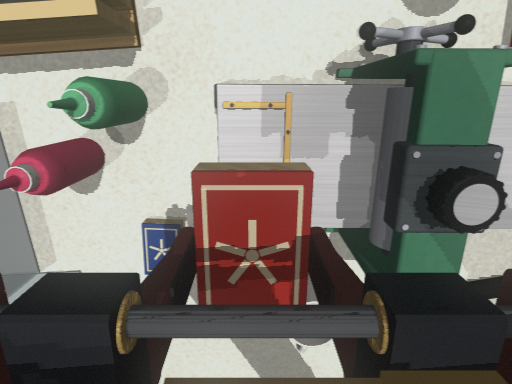

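The held block spans columns 195–312, with the lay corner beyond at (289,104) and the bottles well to the left. I'll measure the lay corner again, and the block in hand.

```bash
python3 - <<'E'
from h import *
import pickle
d=pickle.load(open('w4.pkl','rb'))
m=brass(d); m2=np.zeros_like(m); m2[85:160,215:300]=m[85:160,215:300]
y,x=np.nonzero(m2); print(len(x),x.min(),x.max(),y.min(),y.max())
for z in (.054,):
    W=np.array([plane(d,a,b,z)[:2] for a,b in zip(x,y)]); C=plane(d,288,105,z)[:2]; th=np.radians(-3.69); ex=np.array([np.cos(th),np.sin(th)])
    for it in range(4):
        ey=np.array([-ex[1],ex[0]]); q=(W-C)@np.c_[ex,ey]
        cr=q[(q[:,0]<-.015)&(abs(q[:,1])<.012)]; sd=q[(q[:,1]>.015)&(abs(q[:,0])<.012)]
        f=np.polyfit(cr[:,0],cr[:,1],1);g=np.polyfit(sd[:,1],sd[:,0],1); C=C+ex*g[1]+ey*f[1]; a=-np.arctan(g[0]); ex=np.cos(a)*ex+np.sin(a)*ey
    ey=np.array([-ex[1],ex[0]]); I=C-.004*ex+.004*ey; print('yaw(side)',np.degrees(np.arctan2(ex[1],ex[0])),'perp',np.degrees(f[0]+g[0]),np.ptp(cr,0),np.ptp(sd,0),'C',C,'I',I,'ctr',I-.045*ex+.03*ey)
c2=pickle.load(open('w2.pkl','rb'));c1=pickle.load(open('w1.pkl','rb'))
C2=[.67188+.0,.15246]; th=np.radians(-3.69)
I2=np.array([.6677,.1567]); C2=I2+.004*np.array([np.cos(th),np.sin(th)])-.004*np.array([-np.sin(th),np.cos(th)])
print('tri corner',tri(c2,proj(c2,[*C2,.054]),d,proj(d,[*C,.054])))
# held block
s,p,M=st(); zt=p[2]-.0919+.024
r=[c for c in redc(d) if 150<c[:,0].mean()<350 and c[:,1].mean()>160]
c=max(r,key=len); print(c.min(0),c.max(0))
e=M.inv().as_matrix()
# from extrinsics-time pose ~ p
pts=np.array([plane(d,u,v,zt) for u,v in c]); t=(pts-p)@M.as_matrix()
top=np.array([[t[k,1],t[k,0]] for k in range(len(c)) if c[k,1]<c[:,1].min()+6])
print('front edge x',np.median(top[:,1]),'slope deg',np.degrees(np.polyfit(top[:,0],top[:,1],1)[0]),'y range',t[:,1].min(),t[:,1].max())
E
```

```text
432 224 291 93 159
yaw(side) -1.7407031825768626 perp -1.840933585162953 [0.05572747 0.00656961] [0.00755425 0.06753984] C [0.6723774  0.15291349] I [0.66850075 0.15703315] ctr [0.62443281 0.18838624]
tri corner (array([0.67190531, 0.15281558, 0.05262669]), np.float64(0.0008850485972038807))
[192 171] [312 247]
front edge x 0.04404510336037296 slope deg 0.8014192757642726 y range -0.03453212987906797 0.024444657303118428
```

Call:
step_arm:
  deltas:
    - [0.0135,0.005,0.03,0,0,0.003]
    - [0,0,0.035,0,0,0]
    - [0,0,0.035,0,0,0]
    - [0,0,0.035,0,0,0]
    - [0,0,0.035,0,0,0]
    - [0,0,0.035,0,0,0]
    - [0,0,0.025,0,0,0]
    - [0,0,0.01,0,0,0]
    - [0,0,0,0,0,0]
    - [0,0,0,0,0,0]

```text
time_s: 22.37
eef_pos: [0.6186, 0.1919, 0.16]
tcp_rot: [0.0, 0.999, -0.036, 0.0]
force: [0.1, 0.2, -0.6]
width: 0.0595
gripper_force: 15.0
```

```bash
python3 -c "
from h import *
ft(2)"
```

```text
t 22.47 p [0.6192 0.1928 0.1615] yaw -4.14 w 0.0598 15.0 q7 -2.258 F [-0.015  0.037 -0.604  0.026 -0.008 -0.017] Tz [-0.011 -0.023]
```

Call:
step_arm:
  deltas:
    - [-0.002,-0.006,0,0,0,-0.005]
    - [0,0,0.008,0,0,0]
    - [0,0,0.008,0,0,0]
    - [0,0,0.004,0,0,0]
    - [0,0,0,0,0,0]
    - [0,0,0,0,0,0]

```text
time_s: 22.97
eef_pos: [0.6163, 0.1991, 0.1387]
tcp_rot: [0.0, 0.999, -0.032, -0.0]
force: [-0.3, 0.3, -0.0]
width: 0.0599
gripper_force: 15.0
```

```bash
python3 -c "
from h import *
ft(2)"
```

```text
t 23.07 p [0.6163 0.1989 0.1387] yaw -3.64 w 0.0597 15.0 q7 -2.272 F [-0.068  0.321 -0.277  0.066  0.011  0.001] Tz [ 0.029 -0.028]
```

Call:
step_arm:
  deltas:
    - [0,0,0.0015,0,0,0]
    - [0,0,0.001,0,0,0]
    - [0,0,0,0,0,0]

```text
time_s: 23.32
eef_pos: [0.6164, 0.1989, 0.1385]
tcp_rot: [0.0, 0.999, -0.032, 0.0]
force: [-5.9, -3.0, 14.7]
width: 0.0598
gripper_force: 15.0
```

```bash
python3 -c "
from h import *
ft(2)"
```

```text
t 23.42 p [0.6164 0.1989 0.1385] yaw -3.65 w 0.06 15.0 q7 -2.273 F [-5.7580e+00 -2.8410e+00  1.5284e+01 -5.8200e-01  1.3610e+00 -6.0000e-03] Tz [ 0.023 -0.035]
```

Call:
step_arm:
  deltas:
    - [0,0,-0.0018,0,0,0]
    - [0.002,0.002,0,0,0,0]
    - [0.002,0.002,0,0,0,0]
    - [0.002,0.002,0,0,0,0]
    - [0,0.002,0,0,0,0]
    - [0,0.001,0,0,0,0]
    - [0,0,0,0,0,0]

```text
time_s: 24.0
eef_pos: [0.6225, 0.1903, 0.1386]
tcp_rot: [-0.001, 0.999, -0.032, 0.001]
force: [2.5, 3.1, 0.4]
width: 0.0599
gripper_force: 15.0
```

```bash
python3 -c "
from h import *
ft(2)"
```

```text
t 24.1 p [0.6224 0.1903 0.1386] yaw -3.64 w 0.0599 15.0 q7 -2.255 F [ 2.755  3.706  0.555  1.045 -0.423 -0.104] Tz [-0.086 -0.121]
```

Call:
step_arm:
  deltas:
    - [0,0.001,0,0,0,0]
    - [0.0015,0,0,0,0,0]
    - [0.001,0,0,0,0,0]
    - [0.001,0,0,0,0,0]
    - [0.0005,0,0,0,0,0]
    - [0,0,0,0,0,0]

```text
time_s: 24.6
eef_pos: [0.6239, 0.1903, 0.1385]
tcp_rot: [-0.001, 1.0, -0.031, -0.002]
force: [-6.7, 5.9, 7.6]
width: 0.0602
gripper_force: 15.0
```

```bash
python3 -c "
from h import *
ft(2)"
```

```text
t 24.7 p [0.6239 0.1903 0.1385] yaw -3.56 w 0.0598 15.0 q7 -2.25 F [-6.765  5.75   6.855  1.237  1.353 -0.238] Tz [-0.22  -0.255]
```

Call:
step_arm:
  deltas:
    - [0.001,0.001,0,0,0,0]
    - [0,0,0,0,0,0]
    - [0,0,0,0,0,0]

```text
time_s: 24.95
eef_pos: [0.6244, 0.1901, 0.1385]
tcp_rot: [-0.001, 1.0, -0.031, -0.002]
force: [-7.2, 7.1, 6.5]
width: 0.0601
gripper_force: 15.0
```

```bash
python3 -c "
from h import *
ft(2)"
```

```text
t 25.05 p [0.6244 0.1901 0.1385] yaw -3.51 w 0.06 15.0 q7 -2.248 F [-7.154  7.657  6.905  1.649  1.63  -0.243] Tz [-0.229 -0.256]
```

Call:
step_arm:
  deltas:
    - [0,0,0,0,0,0]
    - [0,0,0,0,0,0]
    - [0,0,0,0,0,0]
    - [0,0,0,0,0,0]
    - [0,0,0,0,0,0]
    - [0,0,-0.02,0,0,0]
    - [0,0,-0.03,0,0,0]
    - [-0.01,0,-0.035,0,0,0]
    - [-0.03,0,-0.025,0,0,0]
    - [-0.03,0,0,0,0,0]
    - [0,0,0,0,0,0]
  fingers: 1

```text
time_s: 25.97
eef_pos: [0.5528, 0.193, 0.2503]
tcp_rot: [-0.0, 1.0, -0.03, 0.0]
force: [-0.2, 0.7, -0.6]
width: 0.0879
gripper_force: 0.0
```

```bash
python3 - <<'E'
from h import *
import pickle
ft(1)
d=cam('wrist'); pickle.dump(d,open('w5.pkl','wb')); redpose(d,.072)
u,v=map(int,proj(d,(.64,.185,.06))); print(u,v)
x0,y0=max(0,u-120),max(0,v-100)
save('w5',cv2.resize(d['image'][y0:y0+200,x0:x0+240],None,fx=3,fy=3,interpolation=cv2.INTER_CUBIC))
E
```

```text
t 26.02 p [0.5549 0.1921 0.2496] yaw -3.53 w 0.0875 0.0 q7 -2.246 F [-0.213  0.742 -0.572  0.051  0.013 -0.008] Tz [-0.008]
374 [248.6631016  107.57754011] ((624.3209228515625, 189.88345336914062), (58.89358901977539, 88.2647705078125), 86.42192840576172)
253 90
```

View pics/w5.png

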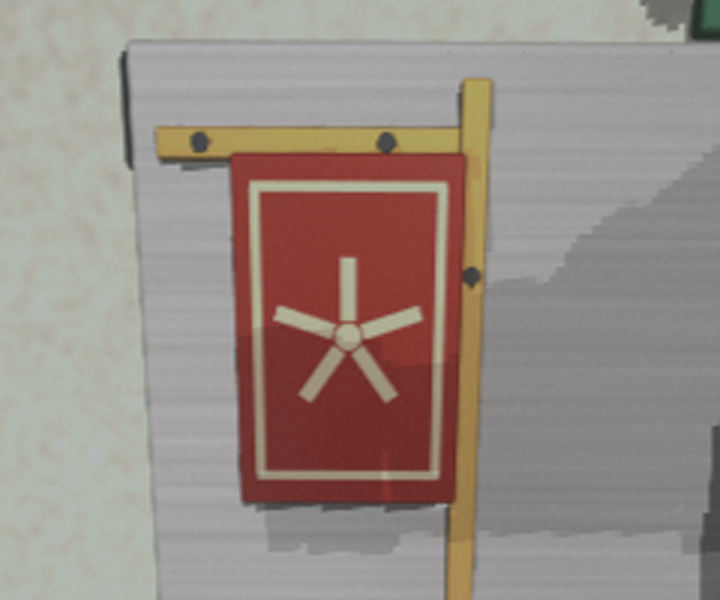

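The block looks snug in the corner (pose 0.6243, 0.1899, yaw −3.6° against the target 0.625, 0.190, −3.7°). I'll confirm with a gentle push from the free end, then from the free long side.

Call:
step_arm:
  deltas:
    - [0,0,0,0,0,0]
    - [0,0,0.025,0,0,0]
    - [0,0,0.025,0,0,0]
    - [0,0,0.025,0,0,0]
    - [0,0,0.022,0,0,0]
    - [0,0,0.013,0,0,0]
    - [0,0,0,0,0,0]
    - [0.004,0,0,0,0,0]
    - [0.004,0,0,0,0,0]
    - [0.002,0,0,0,0,0]
    - [0,0,0,0,0,0]
  fingers: -1

```text
time_s: 26.98
eef_pos: [0.5675, 0.1908, 0.1387]
tcp_rot: [0.0, 0.999, -0.032, 0.0]
force: [0.6, 0.3, 0.1]
width: 0.0181
gripper_force: 0.0
```

```bash
python3 -c "
from h import *
ft(2)"
```

```text
t 27.08 p [0.5672 0.1912 0.1388] yaw -3.66 w 0.0101 0.0 q7 -2.304 F [-0.208  0.245 -0.024  0.059 -0.006  0.019] Tz [-0.017  0.054]
```

Now the push along +x, in small steps.

Call:
step_arm:
  deltas:
    - [0.001,0,0,0,0,0]
    - [0.001,0,0,0,0,0]
    - [0.001,0,0,0,0,0]
    - [0.001,0,0,0,0,0]
    - [0,0,0,0,0,0]

```text
time_s: 27.5
eef_pos: [0.5683, 0.1908, 0.1383]
tcp_rot: [0.001, 0.999, -0.032, -0.003]
force: [-9.6, -1.9, 8.0]
width: 0.0005
gripper_force: 4.9
```

```bash
python3 -c "
from h import *
ft(1)"
```

```text
t 27.55 p [0.5684 0.1908 0.1383] yaw -3.61 w 0.0008 4.9 q7 -2.3 F [-9.569 -1.872  7.952 -0.432  2.132 -0.112] Tz [-0.112]
```

Call:
step_arm:
  deltas:
    - [0.001,0,0,0,0,0]
    - [0.001,0,0,0,0,0]
    - [0,0,0,0,0,0]
    - [0,0,0,0,0,0]

```text
time_s: 27.88
eef_pos: [0.5687, 0.1908, 0.1382]
tcp_rot: [0.001, 1.0, -0.031, -0.004]
force: [-15.2, -2.2, 12.9]
width: 0.0004
gripper_force: 8.0
```

```bash
python3 -c "
from h import *
ft(1)"
```

```text
t 27.93 p [0.5687 0.1909 0.1382] yaw -3.58 w 0.0003 8.0 q7 -2.298 F [-15.24   -2.205  12.922  -0.478   3.481  -0.141] Tz [-0.141]
```

Call:
step_arm:
  deltas:
    - [-0.006,0,-0.002,0,0,0]
    - [-0.01,0,0,0,0,0]
    - [0,-0.02,0,0,0,0]
    - [0,-0.02,0,0,0,0]
    - [0,-0.018,0,0,0,0]
    - [0.02,0,0,0,0,0]
    - [0.03,0,0,0,0,0]
    - [0.018,0,0,0,0,0]
    - [0,0,0,0,0,0]
    - [0,0,0,0,0,0]

```text
time_s: 28.77
eef_pos: [0.6288, 0.2451, 0.1401]
tcp_rot: [-0.0, 0.999, -0.032, 0.0]
force: [-0.7, 0.1, -0.7]
width: 0.001
gripper_force: 0.0
```

```bash
python3 -c "
from h import *
ft(1)"
```

```text
t 28.82 p [0.6278 0.2455 0.1402] yaw -3.64 w 0.0004 0.0 q7 -2.324 F [-0.652  0.15  -0.691  0.052  0.069  0.022] Tz [0.022]
```

Call:
step_arm:
  deltas:
    - [0,0.003,0,0,0,0]
    - [0,0.003,0,0,0,0]
    - [0,0.0025,0,0,0,0]
    - [0,0.0015,0,0,0,0]
    - [0,0.001,0,0,0,0]
    - [0,0.001,0,0,0,0]
    - [0,0,0,0,0,0]

```text
time_s: 29.4
eef_pos: [0.6276, 0.2331, 0.1405]
tcp_rot: [0.0, 0.999, -0.032, 0.0]
force: [-1.1, -0.3, -0.5]
width: 0.0004
gripper_force: 0.0
```

```bash
python3 -c "
from h import *
ft(1)"
```

```text
t 29.45 p [0.6276 0.2333 0.1405] yaw -3.65 w 0.0006 0.0 q7 -2.309 F [-1.098 -0.266 -0.541  0.057 -0.003 -0.04 ] Tz [-0.04]
```

Call:
step_arm:
  deltas:
    - [0,0.001,0,0,0,0]
    - [0,0.001,0,0,0,0]
    - [0,0.001,0,0,0,0]
    - [0,0,0,0,0,0]

```text
time_s: 29.78
eef_pos: [0.6274, 0.2302, 0.1404]
tcp_rot: [0.0, 0.999, -0.032, -0.0]
force: [-0.1, -0.1, 0.0]
width: 0.0003
gripper_force: 0.0
```

```bash
python3 -c "
from h import *
ft(1)"
```

```text
t 29.83 p [0.6274 0.2302 0.1404] yaw -3.65 w 0.0005 0.0 q7 -2.306 F [-0.07  -0.062  0.033 -0.017 -0.006 -0.029] Tz [-0.029]
```

Call:
step_arm:
  deltas:
    - [0,0.001,0,0,0,0]
    - [0,0.001,0,0,0,0]
    - [0,0,0,0,0,0]

```text
time_s: 30.08
eef_pos: [0.6271, 0.2293, 0.1407]
tcp_rot: [-0.001, 1.0, -0.032, 0.0]
force: [-1.3, 3.5, 0.3]
width: 0.0009
gripper_force: 1.5
```

```bash
python3 -c "
from h import *
ft(1)"
```

```text
t 30.13 p [0.6271 0.2293 0.1407] yaw -3.61 w 0.0004 1.7 q7 -2.303 F [-1.279  3.476  0.264  0.729  0.106 -0.107] Tz [-0.107]
```

Call:
step_arm:
  deltas:
    - [0,0.001,0,0,0,0]
    - [0,0.001,0,0,0,0]
    - [0,0,0,0,0,0]
    - [0,0,0,0,0,0]

```text
time_s: 30.47
eef_pos: [0.627, 0.2289, 0.1411]
tcp_rot: [-0.002, 1.0, -0.031, 0.0]
force: [-0.9, 6.9, 1.8]
width: -0.0
gripper_force: 3.6
```

Call:
step_arm:
  deltas:
    - [0,-0.006,0,0,0,0]
    - [0,-0.012,0,0,0,0]
    - [0,-0.01,-0.03,0,0,0]
    - [0,0,-0.04,0,0,0]
    - [0,0,-0.04,0,0,0]
    - [-0.03,0,-0.03,0,0,0]
    - [-0.04,0.01,0,0,0,0]
    - [-0.03,0.01,0,0,0,0]
    - [0,0,0,0,0,0]
    - [0,0,0,0,0,0]

```text
time_s: 31.3
eef_pos: [0.5275, 0.2405, 0.2806]
tcp_rot: [0.001, 1.0, -0.031, 0.001]
force: [0.5, -0.3, 0.6]
width: 0.0002
gripper_force: 0.0
```

```bash
python3 - <<'E'
from h import *
ft(1)
d=cam('wrist'); redpose(d,.072)
u,v=map(int,proj(d,(.64,.185,.06))); x0,y0=max(0,u-100),max(0,v-75)
a=cam('scene')
A=cv2.resize(d['image'][y0:y0+150,x0:x0+200],(533,400),interpolation=cv2.INTER_CUBIC)
B=cv2.resize(a['image'][130:340,180:320],(267,400),interpolation=cv2.INTER_CUBIC)
save('fin',np.hstack([A,B]))
E
```

```text
t 31.35 p [0.5289 0.2406 0.2804] yaw -3.66 w 0.0003 0.0 q7 -2.327 F [ 0.539 -0.307  0.624  0.057 -0.042 -0.013] Tz [-0.013]
352 [302.52272727  71.57102273] ((624.601318359375, 190.3914794921875), (59.25254440307617, 87.98112487792969), 86.3036880493164)
```

View pics/fin.png

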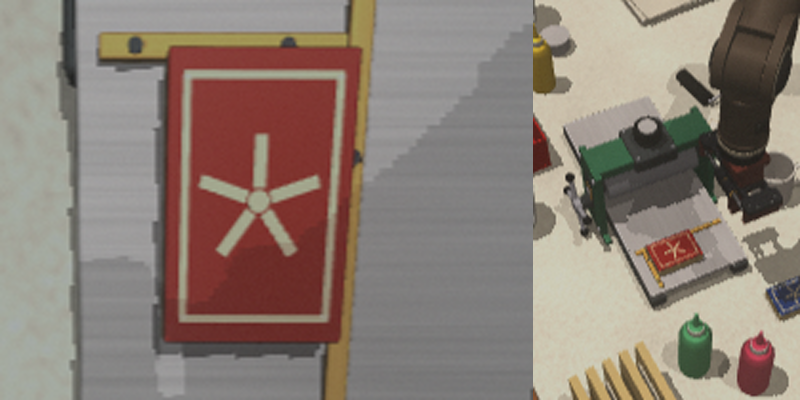

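The block sits red side up, tight in the brass corner (left panel, corner at about (362,45)). Everything else is untouched and the gripper is clear, so I'm handing in.

```bash
python3 -c "
from bench import ctrl
print(ctrl.close_job())"
```

```text
the job is handed in; nothing more can be done
None
```

I wound the knob back to its end stop (peak about 0.17 N m), set it four clicks clockwise by wrist angle, then laid the red block lino side up, snug against both lay bars; job handed in at about 31 s, with no verdict returned.

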